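# Pin the cam wheel of a sole stitcher at its timing mark

### The arm

A 6-joint arm with a two-finger parallel gripper is mounted at the origin on the work surface. World frame = base frame: x ahead of the robot, y to its left, z up, the work surface at z = 0. Lengths are in m, angles in rad, forces in N, time in s.
With the tool pointing down it reaches from about 0.375 to 0.9 m from the base axis. Payload 3.1 kg.
Tool frame: the origin (TCP) lies midway between the tips of the shut fingers; the grasp point (between the pads) lies 19 mm behind it (manip.hold_point_z is the distance from the TCP to the grasp point, in m); x points along the fingers, y is the direction in which the jaws open and shut, and the axes are right-handed (so a half turn about x gives the same grasp; the last joint's range is limited). The gripper opens to 85 mm and grips with 20 to 120 N. Pads are 22 mm wide; open, the fingers measure 114 mm over their backs; the gripper's body (76 mm by 85 mm) begins 54 mm behind the grasp point. The pads swing forward as they close: fully open they stand 13 mm farther back than shut.
Start: joints at [1.157, 0.527, 1.433, -0, 1.181, -0.178], TCP at [0.145, 0.608, 0.231] pointing down, gripper open.
Joint ranges: [-3.08, 3.08], [-0.75, 2.2], [0.22, 2.44], [-1.43, 4.57], [0, 2.65], [-2.85, 2.85]. Speed limits (rad/s): [2.79, 2.79, 3.14, 3.14, 3.14, 3.14].

### API

Orientations are given as a unit quaternion [x, y, z, w].
In Python, from station import manip, snapshot gives the robot as it stands.
- The arm moves only by the tool play_rows, never from a script. Its argument "series" is a list of rows, each a list of 4 numbers: the shift along the tool's x, y, z in m, then the turn about the tool's x in degrees. In form: [[tx, ty, tz, spin], ...]. A call has 1 to 20 rows; each row is the pose to reach, as a shift and turn from the pose measured when the call began, along the tool's axes at that moment; what a row does not reach only later rows make up. A row lasts 1/10 s, in which the tool goes at most 50 mm and 8.59 degrees, less where a joint would pass 70% of its speed; a pose out of reach is approached as far as the arm can. A call with a gripper value outside its range is refused whole. "claw" is the opening in per cent of the stroke, from 0 (shut) to 100 (fully open), set as the call begins (left out, the last holds). The fingers move at their own pace and stop on an object; "force" is the grip in N (left out, the last holds). Time passes only in rows, so rows that repeat a pose let the fingers close. It gives the time, the measured TCP pose, the force and the opening at its end, in the units of the state.
- manip.sense(): the state, without advancing time (a new reading comes with each control period).
- snapshot(name): name is "side" or "top"; returns a dict with "image" (420x560x3 uint8, blue, green, red), "depth" (420x560 float32, m along the optical axis (not along the pixel's ray), 0 where there is no reading), "fov_y" (degrees; the focal length in pixels is half the picture's height over the tangent of half this angle, whatever the lens; pixels are square), "cx", "cy" (the principal point, pixels), "R" (3x3) and "t" (3): a world point X has camera coordinates R X + t. Camera axes: x right, y down, z forward; pixel columns grow to the right and rows downward; lengths in m; the calibration is good to about 2 mm. A picture is of the moment at which its call begins.
- manip.sign_off(): hands the job in, once; it reports no verdict.
The state is a dict: "t": time; "q": joint angles; "qd": joint speeds; "tau": joint torques, N m; "tcp_pos": TCP position; "tool_rot": TCP orientation; "force": force on the tool from outside, world axes, zero at the start; "ft_torque": the same for the moment, N m; "finger_gap": opening from 0.0 (shut) to 1.0 (fully open).
Only numpy, scipy, OpenCV 4.12 (cv2) and the standard library are available. Lean on these libraries where they do the work, as an engineer would, in place of code of your own. Each camera call takes 0.05 s, during which the arm holds its last target.

### The job

Turn the stitching machine's cam wheel clockwise by its rim until the engraved mark faces the fixed pointer, before you touch the timing pin. Then take the timing pin from its wooden block, put it down into the wheel's hole and, pressing only lightly, ease the wheel a little further clockwise until the pin drops into the bore hidden below; leave it fully home and let go. Do not force the pin, and leave the other things where they are.

Things in the scene. Friction and masses are not known exactly. Their poses are not given: they have to be found in the camera images.
- bed: grey cast cam box, fixed: 250 x 250 mm, flat top 55 mm above the bench; origin at the centre of its underside, below the wheel's axle, z up. In its top, on the circle of the wheel's hole (52 mm from the axle), is one bore 12 mm wide, 34 mm deep, with a 2 mm chamfer, hidden until the wheel's hole comes over it.
- wheel: steel wheel lying flat on the box; origin on its vertical axle at its underside, 58 mm above the bench; x to the mark, z up. Raised rim 180 mm across, 12 mm thick, top 94 mm above the bench: can be pinched from above, one finger inside. Within it a hub (radius 22, 24 mm high) and a flat web, its top 24 mm below the rim's top. Drag 0.2 N m (2.4 N at the rim); stays where left.
- mark (a point): outer end of the engraved mark: a dark 6 mm wide groove along the web, across the rim's top and down its outside; the point is on the outer edge of the rim's top, 90 mm from the axle. At the start it stands 0.6 to 1.4 rad (35 to 80 degrees) counter-clockwise (from above) of the pointer.
- hole (a point): the pin hole through the web, straight across the axle from the mark: 13 mm wide, 12 mm deep with a 2 mm chamfer, its centre 52 mm from the axle; the point is at the centre of its mouth, 70 mm above the bench and 15 mm above the box top.
- pointer: dark steel pointer, fixed on the box beside the rim; origin on the axle at the box top, x from the axle through its tip, z up. The mark faces it when on this x axis. It is set a little early: the bore comes under the wheel's hole when the mark has gone a further 4 to 13 mm along the rim (0.05 to 0.14 rad) clockwise past the pointer.
- pointer_tip (a point): tip of the pointer, 93 mm from the axle, 3 mm outside the rim, level with the rim's top.
- pin: loose upright steel timing pin, 60-130 g: round shank 9 mm thick, 42 mm long, foot tapered over 3 mm, under a round head 24 mm across and 30 mm tall. Origin at the middle of the foot's end, z to the head. Foot heights above the bench: 4 mm in its block, 55 mm when it rests on the box top through the wheel's hole, 28 mm fully home with the head on the web.
- pin_head (a point): middle of the pin's head, 57 mm above its foot.
- pin_block: wooden block 70 x 90 mm, 34 mm high, fixed; origin at the centre of its underside. The pin stands in its wider hole (12 mm), 20 mm from the centre along the block's y.
- last_a: the nearer of two wooden shoe lasts, about 210 mm long, 68 mm high, bystander; origin under its middle.
- glue_tin: small can, 72 mm across, 75 mm high, bystander; origin under its middle.
- rivet_jar: glass jar, 56 mm across, 70 mm high, bystander; origin under its middle.
- collar: dark steel collar 28 mm across, 12 mm high, bystander lying on a corner of the box; origin under its middle.
Mind the look-alikes: they are no part of the job. There is more than one size of the pin; the job needs the smaller.

How it is judged:
On the way:
1. the wheel's mark faces the pointer (within 4 mm along the rim) and the wheel is still, the pin still in its block (y of mark in the frame of pointer between -0.004 and 0.004 m and x of mark in the frame of pointer above 0 m and angular speed of wheel below 0.08 rad/s and distance of pin from where it was at the start of the episode below 0.01 m), for 0.3 s.
At the end, for the whole second after the job is handed in: The pin stands upright (within 0.12 rad) through the wheel's hole (within 5 mm) and fully home in the bore, its foot less than 31 mm above the bench (3 mm from home), released and at rest, with the mark past the pointer clockwise, by no more than 20 mm (2 mm short at the least) (height (world z) of pin below 0.031 m and horizontal distance between pin and hole below 0.005 m and angle between pin's own z axis and vertical below 0.12 rad and y of mark in the frame of pointer between -0.02 and 0.002 m and x of mark in the frame of pointer above 0 m and linear speed of pin below 0.02 m/s and contact force between the fingers and pin below 0.1 N); the robot touches nothing.
It fails at once if the pin is pressed against the machine with more than 30 N (contact force between pin and bed above 30 N).
It fails at once if a bystander (last, tin, jar or collar) is moved by more than 25 mm (distance of any of last_a, glue_tin, rivet_jar, collar from where it was at the start of the episode above 0.025 m).
It also fails if it takes over 67 s, if anything falls off the work surface, if the arm or the gripper's body presses on something with over 40 N, if the wrist force passes 120 N, or if a joint passes its speed limit or range.

## Working session

There is one attempt and no reset: what is moved stays moved. The work goes in short steps, Python scripts to look and compute and a tool call to move; the robot and the scene stay as the last step left them, time stands still between calls to the robot, and variables do not carry over. Pictures are saved under pics/ and viewed, and the job is handed in when it is done.

Besides the shell and the picture viewer there is one more tool, called after "Request:" as name(argument=value, ...) on one line, values as JSON. play_rows: Moves the arm, as the interface text tells. Its arguments: {"type":"object","properties":{"series":{"type":"array","items":{"type":"array","items":{"type":"number"}}},"claw":{"type":"number"},"force":{"type":"number"}},"required":["series"]}

```bash
ls; mkdir -p pics
cat > h.py <<'E'
import numpy as np, cv2, json
from station import manip, snapshot
def grab(n,f):
    s=snapshot(n); cv2.imwrite('pics/'+f+'.png',s['image']); np.savez('pics/'+f+'.npz',**{k:np.asarray(v) for k,v in s.items()}); return s
def load(f): return dict(np.load('pics/'+f+'.npz'))
def K(s):
    h=s['image'].shape[0]; return h/2/np.tan(np.radians(float(s['fov_y']))/2)
def ray(s,u,v,z):
    f=K(s); d=np.array([(u-s['cx'])/f,(v-s['cy'])/f,1.]); R=s['R'];t=s['t']
    c=-R.T@t; d=R.T@d; return c+d*(z-c[2])/d[2]
def dep(s,u,v):
    f=K(s); z=s['depth'][int(round(v)),int(round(u))]; return s['R'].T@(np.array([(u-s['cx'])/f*z,(v-s['cy'])/f*z,z])-s['t'])
def proj(s,X):
    f=K(s); p=s['R']@np.asarray(X)+s['t']; return p[0]/p[2]*f+s['cx'],p[1]/p[2]*f+s['cy']
E
python3 - <<'E'
from h import *
for n in('side','top'):
    s=grab(n,n+'0'); print(n,s['fov_y'],s['cx'],s['cy'],-s['R'].T@s['t'],s['R'].round(3).tolist())
print(manip.sense(), manip.hold_point_z)
E
```

```text
pics
side 55.370088591953426 283.15096485546746 215.7679300837868 [ 0.22122264 -0.58344918  0.58600948] [[0.867, -0.498, 0.023], [-0.27, -0.508, -0.818], [0.418, 0.703, -0.575]]
top 50.52798425936739 279.47390340211206 204.5094622926576 [0.38194938 0.05389189 1.32183479] [[0.004, -1.0, 0.031], [-0.992, -0.008, -0.129], [0.129, -0.03, -0.991]]
{'t': 0.1, 'q': array([ 1.15751634e+00,  5.28380625e-01,  1.43376790e+00, -2.24176665e-05,
        1.18141002e+00, -1.78491896e-01]), 'qd': array([ 0.00094925, -0.00261633, -0.00272354, -0.00099102, -0.00043629,
        0.00303476]), 'tau': array([-2.98973209e-04, -4.43304920e+01, -1.78585356e+01, -2.46587269e-04,
        3.86943444e-03, -4.40189964e-06]), 'tcp_pos': array([0.14510793, 0.60725999, 0.23042891]), 'tool_rot': array([ 0.08214957,  0.7024356 , -0.08348354,  0.70204429]), 'force': array([-0.56072034, -0.56675065,  1.04756244]), 'ft_torque': array([0.00936439, 0.01778314, 0.02331188]), 'finger_gap': 1.0022396737414636} 0.0187
```

View pics/top0.png

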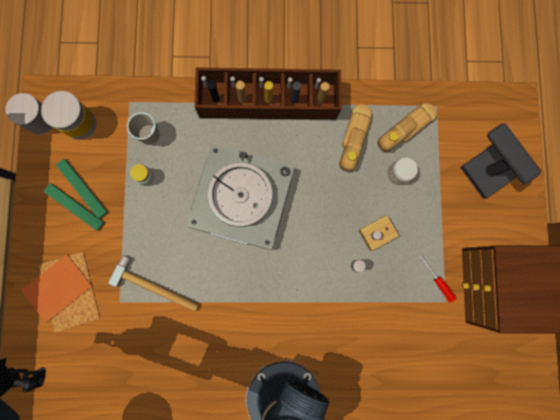

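View pics/side0.png

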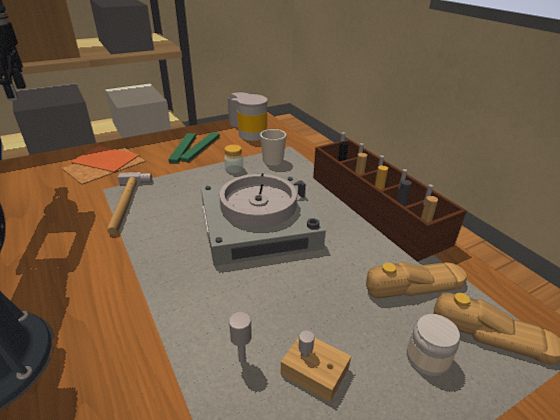

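Run:
```python
from h import *
s=load('top0'); im=s['image'][130:280,180:420]; cv2.imwrite('pics/t0z.png',cv2.resize(im[:, :130],None,fx=5,fy=4.0*5/4,interpolation=cv2.INTER_CUBIC)[:600])
cv2.imwrite('pics/t0p.png',cv2.resize(s['image'][205:285,335:435],None,fx=7,fy=7,interpolation=cv2.INTER_CUBIC))
s=load('side0'); cv2.imwrite('pics/s0z.png',cv2.resize(s['image'][160:270,190:340],None,fx=5,fy=5,interpolation=cv2.INTER_CUBIC))
```

```text
(no output)
```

View pics/t0z.png

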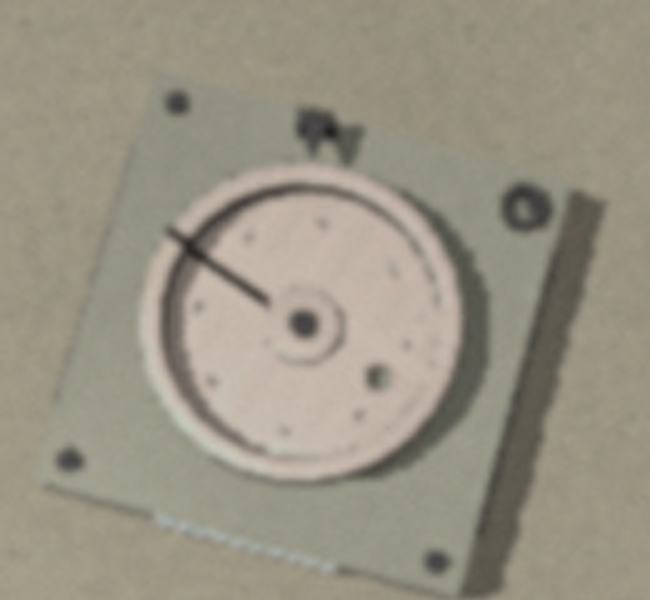

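View pics/t0p.png

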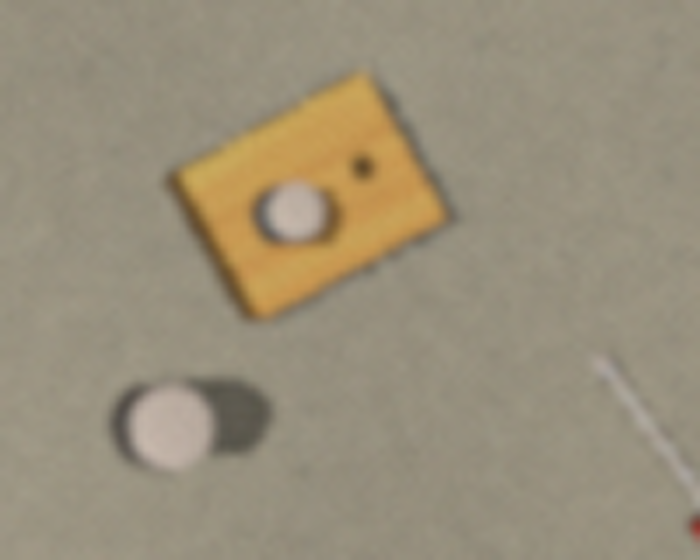

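View pics/s0z.png

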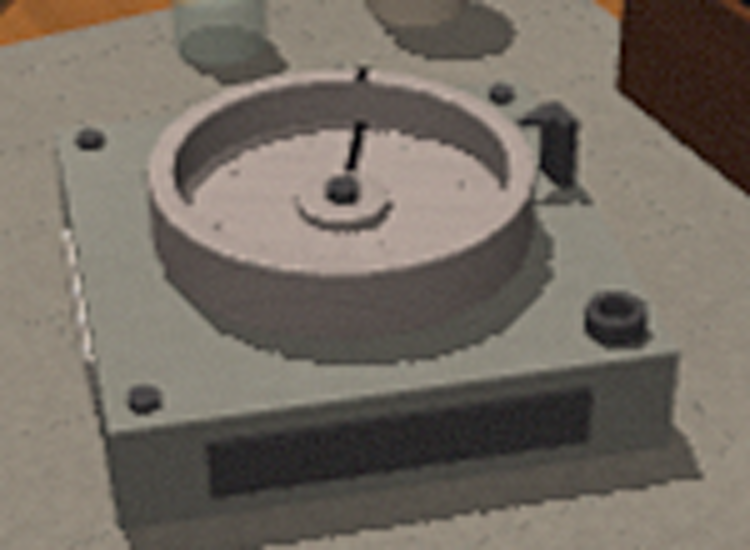

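```bash
cat >> h.py <<'E'
def cloud(s):
    h,w=s['depth'].shape; f=K(s); u,v=np.meshgrid(np.arange(w),np.arange(h)); z=s['depth']
    P=np.stack([(u-s['cx'])/f*z,(v-s['cy'])/f*z,z],-1)-s['t']; P=P@s['R']; P[z<=0]=np.nan; return P
def circ(p):
    A=np.c_[2*p[:,:2],np.ones(len(p))]; b=(p[:,:2]**2).sum(1); x=np.linalg.lstsq(A,b,rcond=None)[0]
    return x[:2],np.sqrt(x[2]+x[0]**2+x[1]**2)
E
python3 - <<'E'
from h import *
for n in('top0','side0'):
    s=load(n); P=cloud(s)
    c0=ray(s,240.2,194,.094)[:2] if n=='top0' else c
    r=np.hypot(P[...,0]-c0[0],P[...,1]-c0[1])
    for lo,hi,name in((.0,.075,'web'),(.075,.095,'rim'),(.1,.12,'box')):
        m=(r>lo)&(r<hi)&(P[...,2]>.05)&(P[...,2]<.11); print(n,name,m.sum(),np.nanmedian(P[m][:,2]),P[m][:,2].std())
    m=(r>.07)&(r<.1)&(P[...,2]>.085)&(P[...,2]<.105)
    p=P[m]; cc,R=circ(p); 
    for k in range(5):
        d=np.hypot(*(p[:,:2]-cc).T)
    print(n,'rim circ',cc,R, 'bbox mid',(p.max(0)+p.min(0))/2,np.ptp(p,0))
    # outer edge by polar bins
    a=np.arctan2(p[:,1]-cc[1],p[:,0]-cc[0]); d=np.hypot(*(p[:,:2]-cc).T); 
    e=[];i=[]
    for b in np.linspace(-np.pi,np.pi,25)[:-1]:
        k=(a>=b)&(a<b+np.pi/12)
        if k.sum()>2: e.append(p[k][d[k].argmax()]); i.append(p[k][d[k].argmin()])
    print(' outer',circ(np.array(e)),' inner',circ(np.array(i)))
    c=c0
E
```

```text
top0 web 2151 0.07006872952916218 0.00347017664537073
top0 rim 1335 0.09142064666818332 0.01555710117375175
top0 box 1640 0.05499358198418501 0.006313210109261135
top0 rim circ [0.57155018 0.12746935] 0.08358168846585701 bbox mid [0.57716875 0.12848474 0.0924865 ] [0.18678763 0.17617622 0.01468297]
 outer (array([0.57275821, 0.12748407]), np.float64(0.08973686609801809))  inner (array([0.57157782, 0.12744527]), np.float64(0.07744815089727172))
side0 web 1269 0.07200185398117562 0.003904714759820964
side0 rim 2525 0.08214666657243805 0.013735736251254418
side0 box 1115 0.05675338545260332 0.007370493849396572
side0 rim circ [0.57340198 0.12331314] 0.08365840307464636 bbox mid [0.57797301 0.12682596 0.09150354] [0.18466377 0.18131492 0.01286505]
 outer (array([0.57547062, 0.12569176]), np.float64(0.0904474869217062))  inner (array([0.57427781, 0.12494876]), np.float64(0.07703472449431352))
```

```bash
cat >> h.py <<'E'
def ang(s,c,verbose=True):
    """mark angle from dark pixels on rim & web ; pointer from dark pixels outside"""
    g=cv2.cvtColor(s['image'],cv2.COLOR_BGR2GRAY).astype(float)
    P=cloud(s); out={}
    h,w=g.shape
    for nm,z,r0,r1,th in(('web',.070,.03,.066,75),('rim',.094,.077,.09,75),('ptr',.094,.0925,.135,70)):
        u,v=np.meshgrid(np.arange(w),np.arange(h)); f=K(s)
        d=np.stack([(u-s['cx'])/f,(v-s['cy'])/f,np.ones((h,w))],-1)@s['R']; cam=-s['R'].T@s['t']
        X=cam+d*((z-cam[2])/d[...,2])[...,None]
        r=np.hypot(X[...,0]-c[0],X[...,1]-c[1]); a=np.arctan2(X[...,1]-c[1],X[...,0]-c[0])
        m=(r>r0)&(r<r1)&(g<th); out[nm]=(X[m],r[m],a[m],g[m])
    return out
E
python3 - <<'E'
from h import *
for n,c in(('top0',(.5722,.1275)),('side0',(.5745,.125))):
    s=load(n); o=ang(s,c); print(n)
    for k in o:
        X,r,a,g=o[k]; print(k,len(a)); print(np.c_[r*1000,np.degrees(a),g].round(1)[:25].tolist())
s=load('top0')
for uv in((168,230),(198,254),(315,155)): print(ray(s,180+uv[0]/5-.4,130+uv[1]/5-.4,.094))
print('hole',ray(s,180+378/5-.4,130+377/5-.4,.07))
E
```

```text
top0
web 0
[]
rim 1
[[77.3, 56.2, 51.0]]
ptr 17
[[112.4, -0.9, 69.0], [113.3, -6.6, 63.0], [109.5, 0.6, 64.0], [109.5, -0.9, 64.0], [110.1, -5.3, 64.0], [110.4, -6.7, 48.0], [110.8, -8.2, 48.0], [106.6, 0.6, 65.0], [106.7, -1.0, 69.0], [107.0, -4.0, 67.0], [107.2, -5.5, 61.0], [107.6, -6.9, 38.0], [108.0, -8.4, 36.0], [108.4, -9.9, 62.0], [104.7, -7.2, 65.0], [105.1, -8.7, 58.0], [105.6, -10.2, 66.0]]
side0
web 17
[[61.8, 59.7, 67.0], [62.0, 57.5, 1.0], [57.1, 59.5, 38.0], [57.2, 57.0, 18.0], [52.4, 59.2, 13.0], [52.5, 56.5, 47.0], [47.7, 58.8, 0.0], [47.9, 55.9, 73.0], [43.0, 58.4, 5.0], [38.3, 61.5, 43.0], [38.4, 57.8, 16.0], [63.8, -70.5, 71.0], [61.9, -77.5, 73.0], [63.4, -75.9, 74.0], [64.9, -74.5, 74.0], [62.6, -153.4, 74.0], [57.1, -102.4, 74.0]]
rim 26
[[84.7, 58.7, 60.0], [84.9, 57.1, 20.0], [79.7, 58.5, 72.0], [79.9, 56.7, 69.0], [78.5, 117.1, 72.0], [77.6, 120.8, 62.0], [77.1, 124.6, 60.0], [77.0, 132.1, 54.0], [77.5, 135.7, 57.0], [78.3, 139.3, 60.0], [77.0, 142.5, 48.0], [78.4, 146.0, 56.0], [77.6, 149.2, 47.0], [77.2, 152.4, 38.0], [77.3, 162.1, 50.0], [77.8, 165.2, 72.
[... 160 characters left out ...]
9.4, 74.0], [90.0, -68.5, 65.0]]
ptr 185
[[123.9, 50.4, 69.0], [114.8, 101.1, 69.0], [98.9, 98.9, 69.0], [97.4, 97.7, 69.0], [100.2, 16.4, 58.0], [105.7, 13.6, 64.0], [96.7, 14.4, 32.0], [98.5, 13.4, 41.0], [100.4, 12.5, 49.0], [102.3, 11.6, 40.0], [104.2, 10.7, 67.0], [95.2, 11.3, 48.0], [97.1, 10.4, 42.0], [99.1, 9.5, 64.0], [116.9, 0.4, 68.0], [101.1, -1.0, 68.0], [103.2, -1.6, 66.0], [105.4, -2.2, 68.0], [109.8, -3.3, 59.0], [112.0, -3.8, 64.0], [94.3, -2.2, 42.0], [96.5, -2.8, 26.0], [98.7, -3.4, 37.0], [100.9, -3.9, 36.0], [103.2, -4.5, 42.0]]
[0.62194978 0.20241103 0.094     ]
[0.60848674 0.18541824 0.094     ]
[0.66565706 0.12104444 0.094     ]
hole [0.54310648 0.08488404 0.07      ]
```

Run:
```python
from h import *
s=load('top0'); a=cv2.resize(s['image'][145:175,225:270],None,fx=14,fy=14,interpolation=cv2.INTER_NEAREST)
cv2.imwrite('pics/ptr_t.png',a)
s=load('side0'); a=cv2.resize(s['image'][170:210,280:330],None,fx=14,fy=14,interpolation=cv2.INTER_NEAREST)
cv2.imwrite('pics/ptr_s.png',a)
```

```text
(no output)
```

View pics/ptr_t.png

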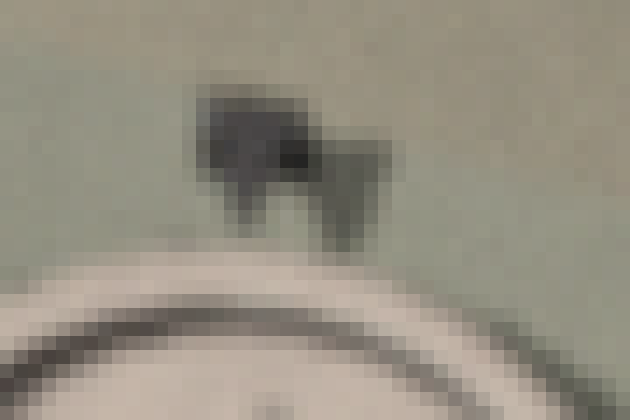

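View pics/ptr_s.png

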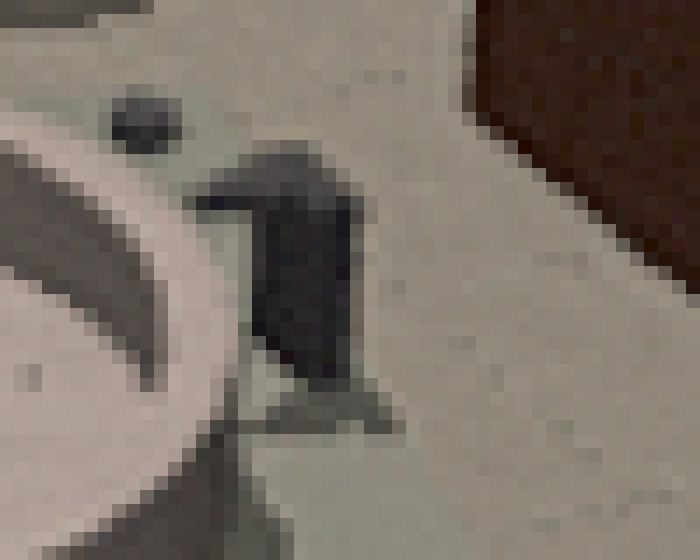

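Run:
```python
from h import *
t=load('top0'); s=load('side0')
for n,S,c,uv in(('top',t,(.5722,.1275),(242.0,160.8)),('side',s,(.5745,.125),(293.3,183.9)),('side',s,(.5745,.125),(294.,184.2))):
    X=ray(S,*uv,.094); d=X[:2]-c; print(n,X,np.hypot(*d),np.degrees(np.arctan2(d[1],d[0])))
# hub centre px
for S,uv,z in((t,(180+303/5-.4,130+323/5-.4),.082),(s,(190+342/5-.4,160+188/5-.4),.085)): print('hub',ray(S,*uv,z))
for c in((.5722,.1275),(.573,.1265),(.5745,.125)):
  for S in (t,s):
    print([np.round(proj(S,[c[0]+.093*np.cos(a),c[1]+.093*np.sin(a),.094]),1).tolist() for a in np.radians([-6,-4,-2,0,2,56,58,60])])
```

```text
top [0.66506423 0.12272    0.094     ] 0.09298717184530629 -2.946586225495015
side [0.66752567 0.1226442  0.094     ] 0.0930554928678551 -1.4506614999737835
side [0.66829175 0.12064284 0.094     ] 0.09389290751878814 -2.659803777627571
hub [0.57185465 0.12704283 0.082     ]
hub [0.57155496 0.12172829 0.085     ]
[[243.8, 160.9], [242.6, 160.8], [241.5, 160.8], [240.3, 160.7], [239.1, 160.7], [212.4, 174.8], [211.8, 175.8], [211.1, 176.7]]
[[293.3, 185.1], [292.7, 184.5], [292.1, 183.8], [291.4, 183.2], [290.7, 182.6], [261.7, 173.2], [260.4, 173.2], [259.1, 173.1]]
[[244.1, 160.7], [243.0, 160.6], [241.8, 160.5], [240.7, 160.5], [239.5, 160.5], [212.8, 174.5], [212.1, 175.5], [211.5, 176.4]]
[[293.8, 185.2], [293.2, 184.6], [292.6, 183.9], [291.9, 183.3], [291.2, 182.7], [262.2, 173.3], [260.9, 173.3], [259.6, 173.2]]
[[244.7, 160.2], [243.5, 160.0], [242.4, 160.0], [241.2, 159.9], [240.0, 160.0], [213.3, 174.0], [212.7, 175.0], [212.1, 175.9]]
[[294.7, 185.3], [294.1, 184.7], [293.5, 184.1], [292.8, 183.5], [292.1, 182.9], [263.0, 173.5], [261.7, 173.4], [260.4, 173.4]]
```

```bash
cat >> h.py <<'E'
from scipy.spatial.transform import Rotation as Rn
def rows(targets, st=None):
    """targets: list of (x,y,z,jawangle_deg) world; prints rows in tool frame"""
    st=st or manip.sense(); R=Rn.from_quat(st['tool_rot']).as_matrix(); p=st['tcp_pos']
    out=[]; last=0.
    j0=np.degrees(np.arctan2(R[1,1],R[0,1]))
    for x,y,z,j in targets:
        d=R.T@(np.array([x,y,z])-p)
        sp=(-(j-j0)+180)%360-180   # spin about tool x(down): + is clockwise
        out.append([*d.round(4).tolist(),round(sp,1)])
    return out
def st():
    s=manip.sense(); R=Rn.from_quat(s['tool_rot']).as_matrix()
    print('t',round(s['t'],2),'p',s['tcp_pos'].round(4),'jaw',round(np.degrees(np.arctan2(R[1,1],R[0,1])),1),'down',R[:,0].round(3),'F',s['force'].round(2),'T',s['ft_torque'].round(2),'gap',round(s['finger_gap'],3),'q',s['q'].round(2)); return s
E
python3 - <<'E'
from h import *
s=st(); print(Rn.from_quat(s['tool_rot']).as_matrix().round(3))
E
```

```text
t 0.1 p [0.1451 0.6073 0.2304] jaw 76.5 down [-0.001 -0.002 -1.   ] F [-0.56 -0.57  1.05] T [0.01 0.02 0.02] gap 1.002 q [ 1.16  0.53  1.43 -0.    1.18 -0.18]
[[-0.001  0.233  0.973]
 [-0.002  0.973 -0.233]
 [-1.    -0.002 -0.   ]]
```

Run:
```python
from h import *
c=np.array([.573,.1265]); a=np.radians(240); g=c+.084*np.array([np.cos(a),np.sin(a)])
print(g, rows([(*g,.14,60),(*g,.076,60)]))
```

```text
[0.531      0.05375387] [[0.0911, -0.4484, 0.5041, np.float64(16.5)], [0.1551, -0.4483, 0.5041, np.float64(16.5)]]
```

Request:
play_rows(series=[[0, -0.032, 0.036, 1], [0, -0.064, 0.072, 2], [0, -0.096, 0.108, 4], [0, -0.128, 0.144, 5], [0.01, -0.16, 0.18, 6], [0.02, -0.192, 0.216, 8], [0.02, -0.224, 0.252, 9], [0.03, -0.256, 0.288, 10], [0.03, -0.288, 0.324, 11], [0.03, -0.32, 0.36, 12], [0.04, -0.352, 0.396, 13], [0.05, -0.384, 0.432, 14], [0.06, -0.416, 0.468, 15], [0.07, -0.448, 0.504, 16.5], [0.07, -0.448, 0.504, 16.5], [0.07, -0.448, 0.504, 16.5], [0.07, -0.448, 0.504, 16.5]], claw=45, force=40)

```text
t: 1.8
tcp_pos: [0.5298, 0.0549, 0.1608]
tool_rot: [0.182, 0.684, -0.183, 0.682]
force: [0.5, 0.5, 0.6]
finger_gap: 0.455
```

Run:
```python
from h import *
st(); c=np.array([.573,.1265]); a=np.radians(240); g=c+.084*np.array([np.cos(a),np.sin(a)])
print(rows([(*g,.078,60)]))
grab('side','s1');grab('top','t1')
s=load('s1'); cv2.imwrite('pics/s1z.png',cv2.resize(s['image'][100:270,150:390],None,fx=3,fy=3))
s=load('t1'); cv2.imwrite('pics/t1z.png',cv2.resize(s['image'][120:280,160:400],None,fx=3,fy=3))
```

```text
t 1.8 p [0.5298 0.0549 0.1608] jaw 60.1 down [-0.003 -0.001 -1.   ] F [0.46 0.46 0.59] T [-0.04  0.04 -0.02] gap 0.455 q [-0.11  0.5   1.73 -0.    0.91 -1.15]
[[0.0828, -0.0001, 0.0017, np.float64(0.1)]]
```

View pics/s1z.png

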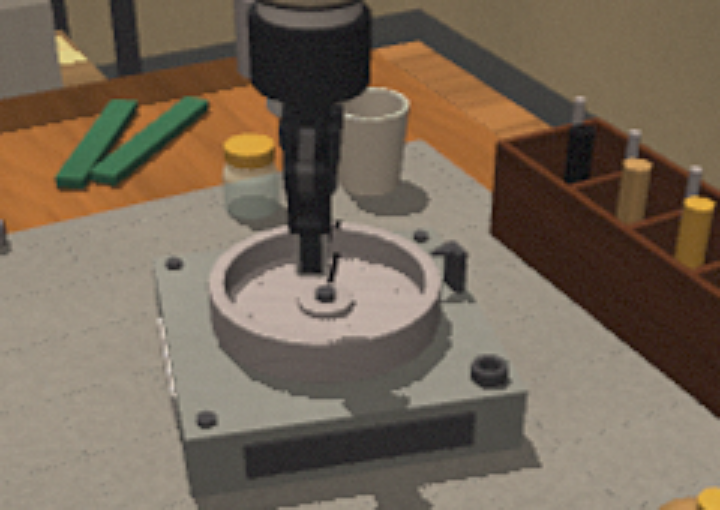

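View pics/t1z.png

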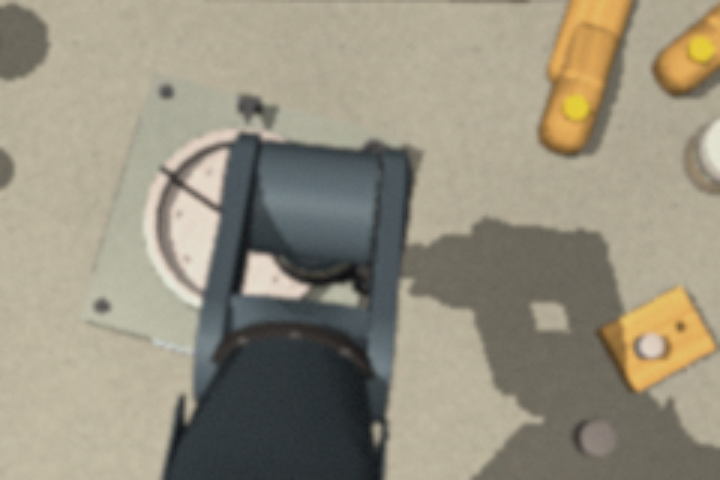

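Request:
play_rows(series=[[0.02, 0, 0.001, 0], [0.04, 0, 0.002, 0], [0.06, 0, 0.002, 0], [0.075, 0, 0.002, 0], [0.081, 0, 0.002, 0], [0.081, 0, 0.002, 0]])

```text
t: 2.5
tcp_pos: [0.5307, 0.0553, 0.0799]
tool_rot: [0.181, 0.684, -0.182, 0.682]
force: [-0.6, -0.1, -0.5]
finger_gap: 0.452
```

Request:
play_rows(series=[[0, 0, 0, 0], [0, 0, 0, 0], [0, 0, 0, 0], [0, 0, 0, 0], [0, 0, 0, 0], [0, 0, 0, 0]], claw=10, force=30)

```text
t: 3.1
tcp_pos: [0.5323, 0.055, 0.0809]
tool_rot: [0.181, 0.683, -0.182, 0.684]
force: [2.5, -2.0, 5.7]
finger_gap: 0.12
```

Run:
```python
from h import *
s=st()
grab('side','s2');s=load('s2'); cv2.imwrite('pics/s2z.png',cv2.resize(s['image'][100:270,150:390],None,fx=3,fy=3))
```

```text
t 3.1 p [0.5323 0.055  0.0809] jaw 60.2 down [ 0.001 -0.002 -1.   ] F [ 2.5  -2.05  5.72] T [-0.21 -0.39 -0.35] gap 0.12 q [-0.11  0.64  1.78 -0.    0.72 -1.15]
```

View pics/s2z.png

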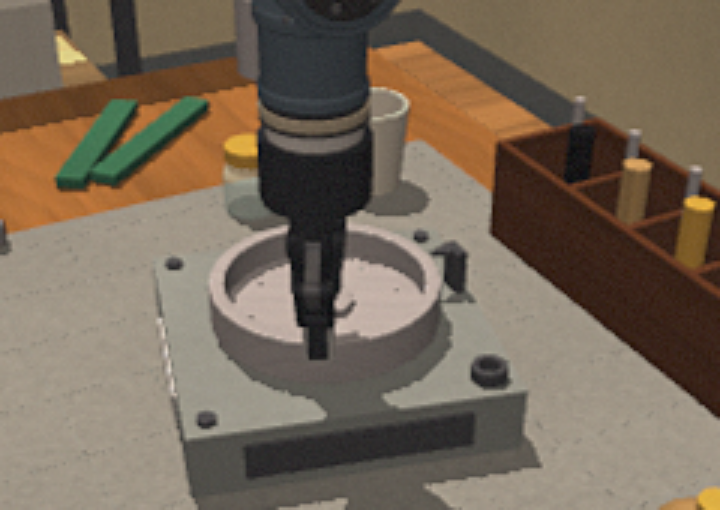

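```bash
cat >> h.py <<'E'
def arc(c,r,a0,a1,n,z):
    return [(c[0]+r*np.cos(a),c[1]+r*np.sin(a),z,np.degrees(a)-180) for a in np.radians(np.linspace(a0,a1,n+1)[1:])]
E
python3 - <<'E'
from h import *
for r in rows(arc((.5735,.1272),.0835,240.2,186.2,18,.0805)): print([round(float(x),4) for x in r])
E
```

```text
[0.0003, -0.0002, -0.0045, 3.0]
[0.0003, 0.0001, -0.0089, 6.0]
[0.0003, 0.0007, -0.0132, 9.0]
[0.0003, 0.0015, -0.0175, 12.0]
[0.0003, 0.0025, -0.0217, 15.0]
[0.0003, 0.0037, -0.0259, 18.0]
[0.0003, 0.0052, -0.0301, 21.0]
[0.0003, 0.0069, -0.0341, 24.0]
[0.0003, 0.0088, -0.038, 27.0]
[0.0003, 0.0108, -0.0419, 30.0]
[0.0003, 0.0131, -0.0456, 33.0]
[0.0003, 0.0156, -0.0492, 36.0]
[0.0002, 0.0183, -0.0527, 39.0]
[0.0002, 0.0211, -0.056, 42.0]
[0.0002, 0.0241, -0.0592, 45.0]
[0.0002, 0.0273, -0.0622, 48.0]
[0.0002, 0.0306, -0.065, 51.0]
[0.0002, 0.0341, -0.0677, 54.0]
```

Request:
play_rows(series=[[0, 0, -0.002, 1], [0, 0, -0.0045, 3], [0, 0, -0.009, 6], [0, 0.0007, -0.013, 9], [0, 0.0015, -0.0175, 12], [0, 0.0025, -0.0217, 15], [0, 0.0037, -0.026, 18], [0, 0.0052, -0.03, 21], [0, 0.007, -0.034, 24], [0, 0.009, -0.038, 27], [0, 0.011, -0.042, 30], [0, 0.013, -0.0456, 33], [0, 0.0156, -0.049, 36], [0, 0.018, -0.0527, 39], [0, 0.021, -0.056, 42], [0, 0.024, -0.059, 45], [0, 0.027, -0.062, 48], [0, 0.0306, -0.065, 51], [0, 0.034, -0.0677, 54], [0, 0.034, -0.0677, 54]], claw=5)

```text
t: 5.15
tcp_pos: [0.4912, 0.1176, 0.0809]
tool_rot: [0.472, 0.525, -0.473, 0.527]
force: [3.5, -4.1, 2.1]
finger_gap: 0.116
```

Run:
```python
from h import *
s=st()
grab('side','s3');s=load('s3'); cv2.imwrite('pics/s3z.png',cv2.resize(s['image'][140:250,170:350],None,fx=4.4,fy=4.4,interpolation=cv2.INTER_CUBIC))
grab('top','t3');s=load('t3'); cv2.imwrite('pics/t3z.png',cv2.resize(s['image'][140:250,170:320],None,fx=5,fy=5,interpolation=cv2.INTER_CUBIC))
```

```text
t 5.15 p [0.4912 0.1176 0.0809] jaw 6.1 down [ 0.002 -0.003 -1.   ] F [ 3.48 -4.12  2.14] T [-0.62 -0.46 -0.47] gap 0.116 q [ 0.02  0.61  1.86 -0.    0.67 -0.09]
```

View pics/s3z.png

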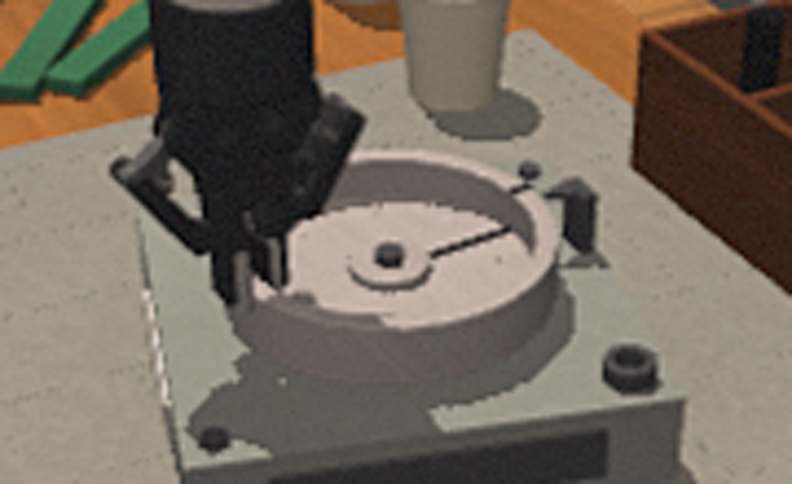

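View pics/t3z.png

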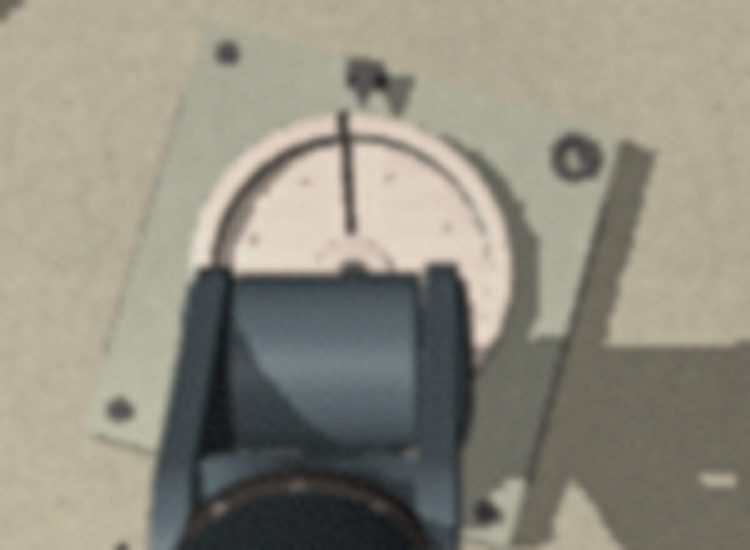

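Run:
```python
from h import *
s=load('t3')
def T(x,y,z): return ray(s,170+x/5-.4,140+y/5-.4,z)
m=T(343,112,.094); m2=T(347,165,.094); p=T(362,107,.094); w1=T(351,232,.07); w2=T(346,145,.07); print(m,p,w1,w2)
for c in((.5722,.1275),(.5735,.1272)):
    print([np.degrees(np.arctan2(q[1]-c[1],q[0]-c[0])).round(2) for q in(m,p,w1,w2)],[np.hypot(*(q[:2]-c)).round(4) for q in (m,p)])
s=load('s3')
def T(x,y,z): return ray(s,170+x/4.4-.4,140+y/4.4-.4,z)
m=T(533,184,.094);p=T(553,188,.094);w1=T(430,256,.07);w2=T(508,230,.07); print(m,p,w1,w2)
for c in((.5745,.125),(.5735,.1272)):
    print([np.degrees(np.arctan2(q[1]-c[1],q[0]-c[0])).round(2) for q in(m,p,w1,w2)],[np.hypot(*(q[:2]-c)).round(4) for q in (m,p)])
def Z(n,x0,x1,y0,y1,k,f): cv2.imwrite(f,cv2.resize(load(n)['image'][y0:y1,x0:x1],None,fx=k,fy=k,interpolation=cv2.INTER_NEAREST))
Z('t3',225,265,148,190,14,'pics/t3n.png'); Z('s3',265,315,170,205,14,'pics/s3n.png')
```

```text
[0.66150373 0.133327   0.094     ] [0.66448976 0.12271161 0.094     ] [0.5972842  0.12924331 0.07      ] [0.64771301 0.13286534 0.07      ]
[np.float64(3.73), np.float64(-2.97), np.float64(3.98), np.float64(4.06)] [np.float64(0.0895), np.float64(0.0924)]
[np.float64(3.98), np.float64(-2.82), np.float64(4.91), np.float64(4.37)] [np.float64(0.0882), np.float64(0.0911)]
[0.66810113 0.13572314 0.094     ] [0.67566692 0.12683099 0.094     ] [0.60056635 0.13014481 0.07      ] [0.65158282 0.1336243  0.07      ]
[np.float64(6.54), np.float64(1.04), np.float64(11.17), np.float64(6.38)] [np.float64(0.0942), np.float64(0.1012)]
[np.float64(5.15), np.float64(-0.21), np.float64(6.21), np.float64(4.7)] [np.float64(0.095), np.float64(0.1022)]
```

View pics/t3n.png

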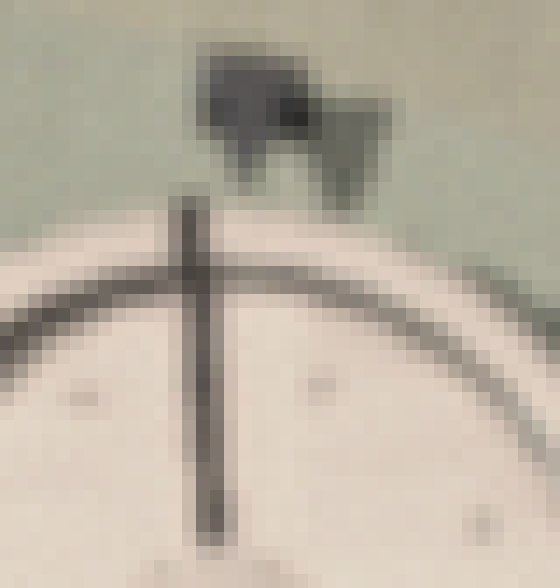

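View pics/s3n.png

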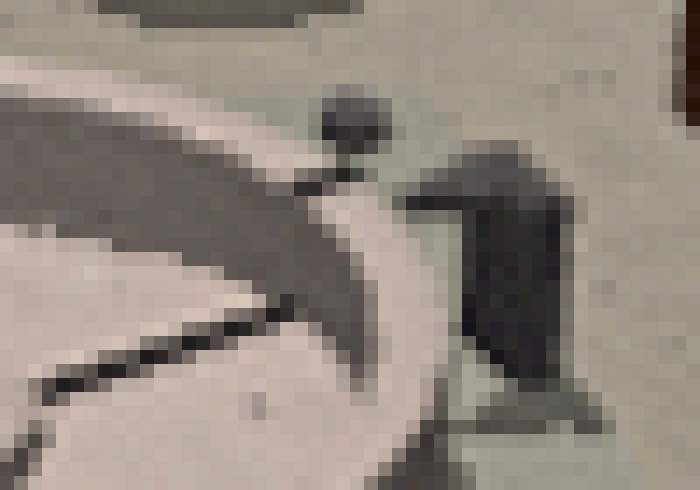

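Run:
```python
from h import *
s=load('s3')
for c in((.5745,.125),):
  for uv in((288.9,181.8),(293.4,184)):
    q=ray(s,*uv,.094); print(q,np.degrees(np.arctan2(q[1]-c[1],q[0]-c[0])),np.hypot(*(q[:2]-c)))
for r in rows(arc((.5735,.1272),.0835,186.1,179.4,4,.0808)): print([round(float(x),4) for x in r])
```

```text
[0.66319393 0.1362159  0.094     ] 7.207155475222429 0.08940027852987316
[0.66749565 0.12212621 0.094     ] -1.7700166729923754 0.09304004672252826
[0.0001, -0.0006, -0.0032, 1.7]
[0.0001, -0.0005, -0.0057, 3.4]
[0.0001, -0.0003, -0.0081, 5.1]
[0.0001, -0.0, -0.0105, 6.8]
```

Request:
play_rows(series=[[0, 0, -0.003, 2], [0, 0, -0.0055, 4], [0, 0, -0.008, 5.5], [0, 0, -0.011, 7.2], [0, 0, -0.011, 7.2], [0, 0, -0.011, 7.2], [0, 0, -0.011, 7.2]])

```text
t: 5.95
tcp_pos: [0.4906, 0.1279, 0.0809]
tool_rot: [0.505, 0.494, -0.505, 0.497]
force: [3.1, -5.5, 1.7]
finger_gap: 0.11
```

```bash
cat >> h.py <<'E'
def Z(n,x0,x1,y0,y1,k,f,i=cv2.INTER_NEAREST): cv2.imwrite('pics/'+f+'.png',cv2.resize(load(n)['image'][y0:y1,x0:x1],None,fx=k,fy=k,interpolation=i))
E
python3 - <<'E'
from h import *
st(); grab('side','s4');grab('top','t4')
Z('t4',225,265,148,190,14,'t4n'); Z('s4',265,315,170,205,14,'s4n')
E
```

```text
t 5.95 p [0.4906 0.1279 0.0809] jaw -1.1 down [ 0.003 -0.003 -1.   ] F [ 3.07 -5.53  1.73] T [-0.77 -0.47 -0.45] gap 0.11 q [ 0.04  0.61  1.85 -0.01  0.67  0.06]
```

View pics/t4n.png

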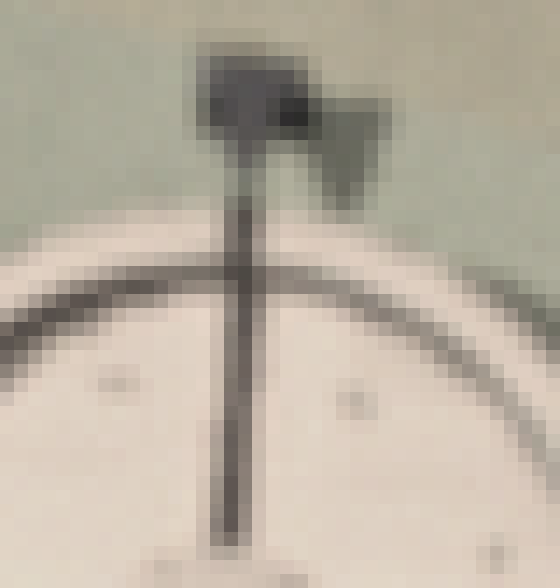

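View pics/s4n.png

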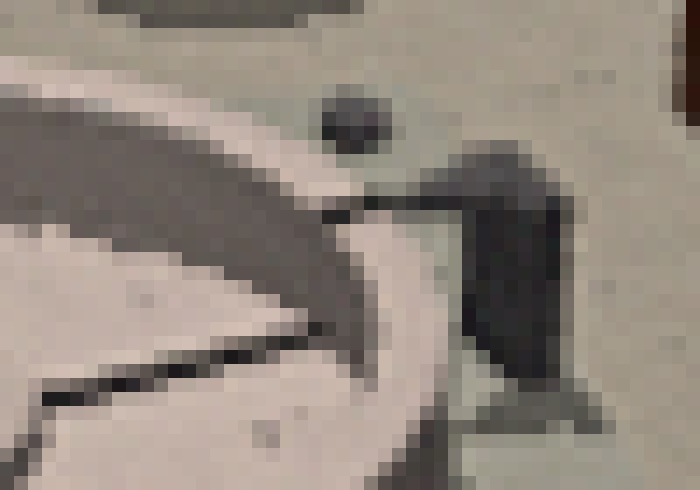

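Request:
play_rows(series=[[0, 0, 0, 0], [0, 0, 0, 0], [0, 0, 0, 0], [0, 0, 0, 0], [-0.02, 0, 0, 0], [-0.05, 0, 0, 0], [-0.09, 0, 0, 0], [-0.09, 0, 0, 0]], claw=40)

```text
t: 6.85
tcp_pos: [0.4933, 0.1286, 0.1752]
tool_rot: [0.507, 0.492, -0.502, 0.499]
force: [0.8, 0.9, -0.5]
finger_gap: 0.404
```

Run:
```python
from h import *
st(); grab('side','s5');grab('top','t5')
Z('t5',225,265,148,190,14,'t5n'); Z('s5',265,315,170,205,14,'s5n')
t=load('top0'); s=load('side0')
def hd(S,u,v): 
    return ray(S,u,v,.076)
print('pin top',hd(t,335+296/7-.5,205+212/7-.5), 'depth',dep(t,335+296/7-.5,205+212/7-.5))
P=cloud(t); 
for n,S in(('t',t),('s',s)):
    P=cloud(S); q=hd(t,376.8,234.8); r=np.hypot(P[...,0]-q[0],P[...,1]-q[1])
    m=(r<.022)&(P[...,2]>.068)&(P[...,2]<.085); print(n,m.sum(),P[m].mean(0),(P[m].max(0)+P[m].min(0))/2,np.ptp(P[m],0))
Z('side0',270,360,300,400,6,'pin_s')
Z('top0',350,410,205,280,8,'pin_t')
```

```text
t 6.85 p [0.4933 0.1286 0.1752] jaw -1.0 down [ 0.013 -0.003 -1.   ] F [ 0.77  0.9  -0.48] T [-0.02 -0.06  0.01] gap 0.404 q [ 0.04  0.45  1.79 -0.    0.89  0.06]
pin top [ 0.46032292 -0.25847806  0.076     ] depth [ 0.46048834 -0.25913739  0.07337041]
t 54 [ 0.46068981 -0.2576008   0.07630906] [ 0.46111805 -0.25796599  0.07663867] [0.0200032  0.02190633 0.01288076]
s 200 [ 0.46103555 -0.26156038  0.07580698] [ 0.46236479 -0.26001883  0.07370735] [0.02407942 0.02422656 0.01124362]
```

View pics/t5n.png

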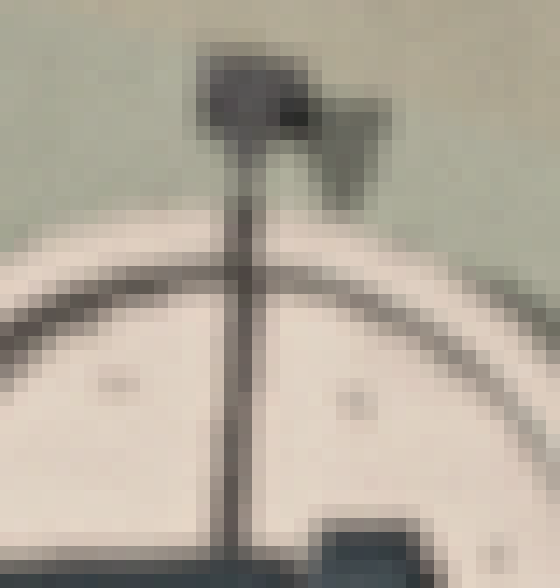

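View pics/s5n.png

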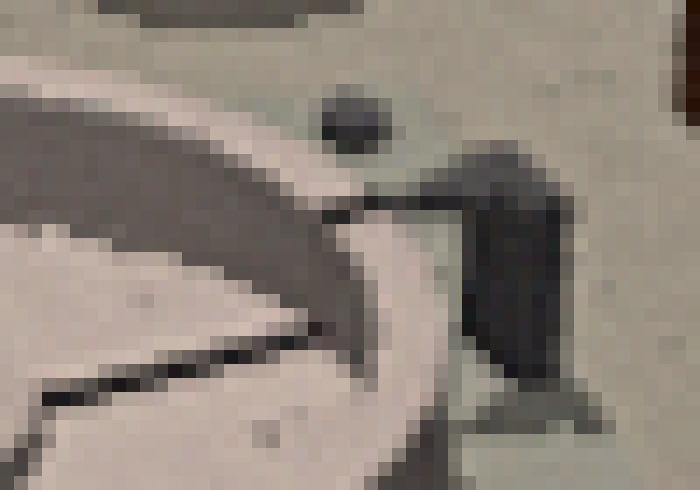

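View pics/pin_s.png

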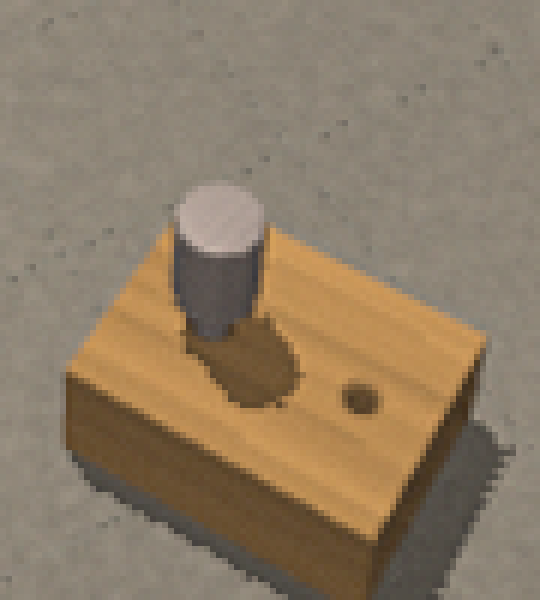

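View pics/pin_t.png

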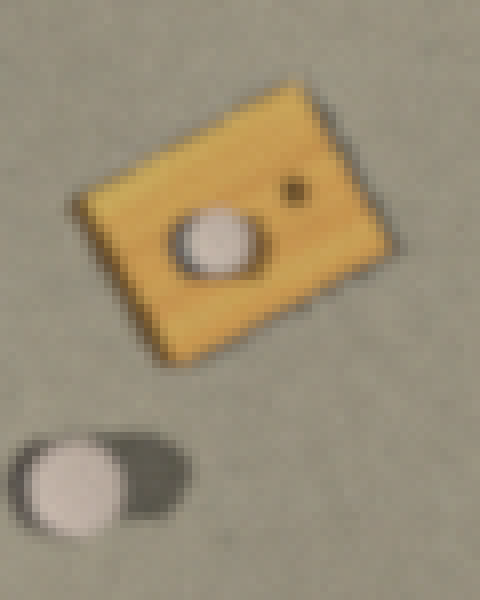

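Run:
```python
from h import *
print(ray(load('side0'),306.0,335.7,.076), ray(load('top0'),376.5,234.6,.076))
# tall pin
print(ray(load('top0'),350+75/8-.5,205+487/8-.5,.1))
for x in(.9,): pass
q=(.4605,-.2580)
for j in(-45,0,30,45): print(j,rows([(*q,.17,j)]))
c=np.array([.5725,.1265])
```

```text
[ 0.46229929 -0.25803497  0.076     ] [ 0.46084171 -0.25767977  0.076     ]
[ 0.37484449 -0.20102744  0.1       ]
-45 [[0.0027, -0.023, 0.3869, np.float64(44.0)]]
0 [[0.0027, -0.023, 0.3869, np.float64(-1.0)]]
30 [[0.0027, -0.023, 0.3869, np.float64(-31.0)]]
45 [[0.0027, -0.023, 0.3869, np.float64(-46.0)]]
```

Request:
play_rows(series=[[0, -0.003, 0.032, -7], [0, -0.005, 0.064, -14], [0, -0.007, 0.097, -21], [0, -0.009, 0.129, -28], [0, -0.011, 0.161, -36], [0, -0.013, 0.193, -44], [0, -0.015, 0.226, -52], [0, -0.017, 0.258, -60], [0, -0.019, 0.29, -67], [0, -0.021, 0.322, -74], [0, -0.022, 0.355, -81], [0, -0.022, 0.387, -88], [0, -0.022, 0.387, -88], [0, -0.022, 0.387, -88], [0, -0.022, 0.387, -88]], claw=60)

```text
t: 8.45
tcp_pos: [0.4605, -0.2565, 0.1715]
tool_rot: [0.019, 0.706, -0.019, 0.708]
force: [-0.6, 0.5, 0.2]
finger_gap: 0.597
```

Run:
```python
from h import *
st(); print(rows([(.4615,-.258,.1,87),(.4615,-.258,.053,87)]))
grab('side','s6');grab('top','t6')
Z('t6',160,420,130,300,3,'t6n'); Z('s6',200,400,200,420,2.7,'s6n')
t=load('t6'); P=cloud(t)
```

```text
t 8.45 p [ 0.4605 -0.2565  0.1715] jaw 87.0 down [ 0.002 -0.    -1.   ] F [-0.57  0.54  0.16] T [-0.01  0.03 -0.02] gap 0.597 q [-0.72  0.48  1.74  0.    0.92 -2.24]
[[0.0715, -0.0014, 0.0009, np.float64(-0.0)], [0.1185, -0.0014, 0.0007, np.float64(-0.0)]]
```

View pics/t6n.png

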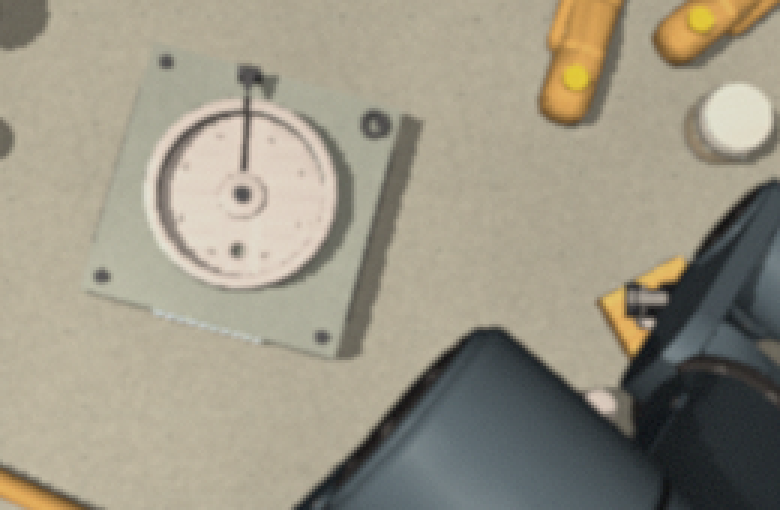

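View pics/s6n.png

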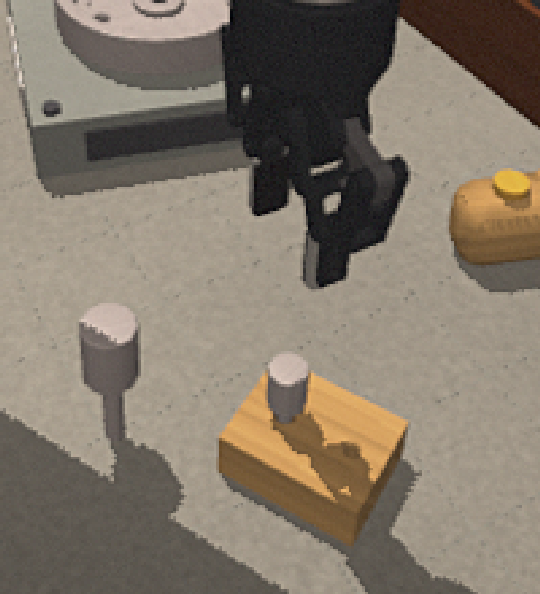

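Request:
play_rows(series=[[0.025, 0, 0, 0], [0.05, -0.001, 0.001, 0], [0.075, -0.001, 0.001, 0], [0.1, -0.001, 0.001, 0], [0.115, -0.001, 0.001, 0], [0.118, -0.001, 0.001, 0], [0.118, -0.001, 0.001, 0]])

```text
t: 9.25
tcp_pos: [0.4624, -0.2569, 0.0539]
tool_rot: [0.018, 0.706, -0.018, 0.708]
force: [-0.6, 0.9, 0.4]
finger_gap: 0.601
```

Run:
```python
from h import *
st(); 
grab('side','s7');Z('s7',200,400,200,420,2.7,'s7n')
```

```text
t 9.25 p [ 0.4624 -0.2569  0.0539] jaw 87.1 down [ 0.003 -0.001 -1.   ] F [-0.55  0.9   0.37] T [-0.04 -0.01  0.  ] gap 0.601 q [-0.72  0.68  1.81  0.    0.65 -2.24]
```

View pics/s7n.png

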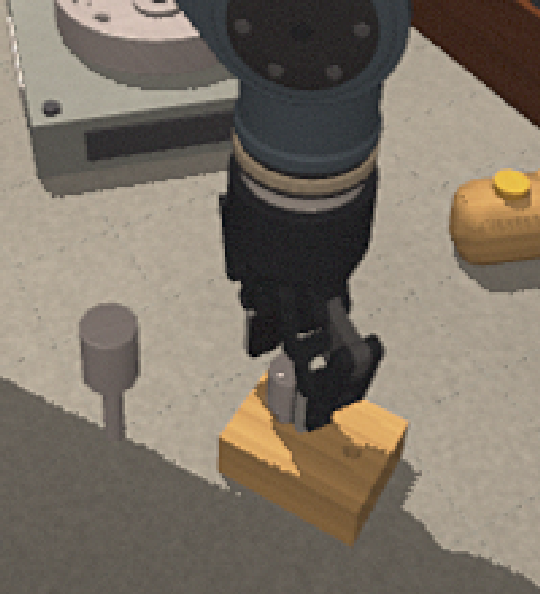

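Request:
play_rows(series=[[0, 0, 0, 0], [0, 0, 0, 0], [0, 0, 0, 0], [0, 0, 0, 0], [0, 0, 0, 0], [0, 0, 0, 0], [0, 0, 0, 0]], claw=10, force=25)

```text
t: 10.0
tcp_pos: [0.4634, -0.2579, 0.0555]
tool_rot: [0.017, 0.705, -0.019, 0.709]
force: [0.6, 0.7, 6.5]
finger_gap: 0.268
```

Request:
play_rows(series=[[-0.02, 0, 0, 0], [-0.04, 0, 0, 0], [-0.07, 0, 0, 0], [-0.1, 0, 0, 0], [-0.12, 0, 0, 0], [-0.12, 0, 0, 0]])

```text
t: 10.6
tcp_pos: [0.4641, -0.2587, 0.1781]
tool_rot: [0.016, 0.703, -0.021, 0.711]
force: [0.5, 0.1, -1.3]
finger_gap: 0.269
```

Run:
```python
from h import *
st(); 
grab('side','s8');Z('s8',200,400,200,420,2.7,'s8n')
Z('t6',200,290,150,240,6,'t6w',cv2.INTER_CUBIC)
```

```text
t 10.6 p [ 0.4641 -0.2587  0.1781] jaw 87.1 down [ 0.01  -0.007 -1.   ] F [ 0.45  0.06 -1.28] T [0.01 0.04 0.02] gap 0.269 q [-0.72  0.47  1.73  0.    0.93 -2.24]
```

View pics/s8n.png

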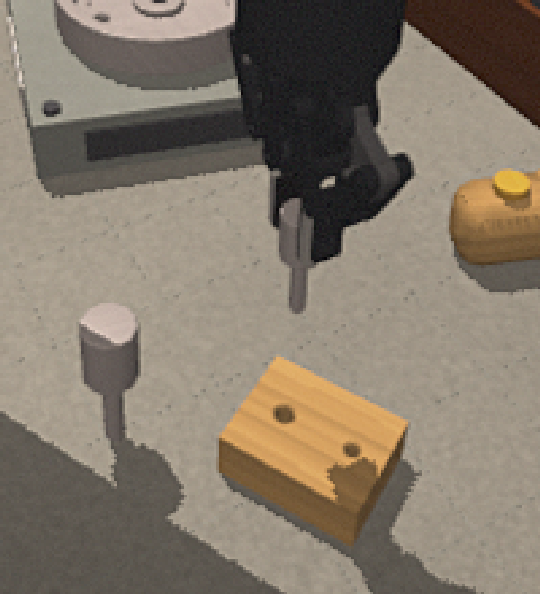

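View pics/t6w.png

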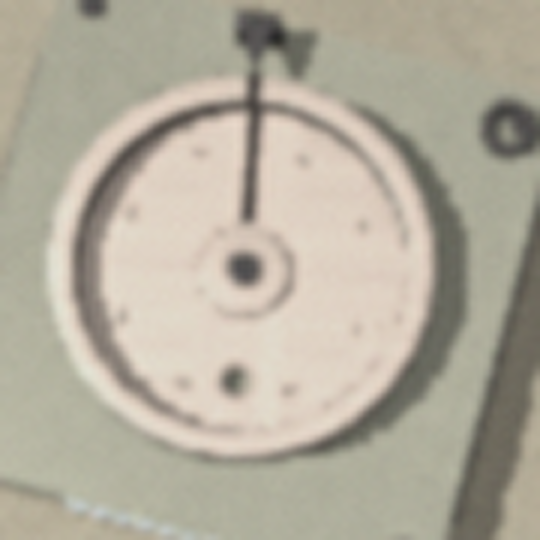

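Run:
```python
from h import *
t=load('t6'); print('hole top',ray(t,238.8,212.8,.07))
for c in((.5722,.1275),(.5735,.1272),(.5745,.125)):
    a=np.radians(177.2); print('model',c,c[0]+.052*np.cos(a),c[1]+.052*np.sin(a))
Z('s8',200,300,160,230,7,'s8w',cv2.INTER_CUBIC)
Z('s8',290,330,270,325,10,'s8p',cv2.INTER_CUBIC)
```

```text
hole top [0.52054603 0.13089179 0.07      ]
model (0.5722, 0.1275) 0.5202620808582454 0.1300401880293719
model (0.5735, 0.1272) 0.5215620808582454 0.1297401880293719
model (0.5745, 0.125) 0.5225620808582454 0.1275401880293719
```

View pics/s8w.png

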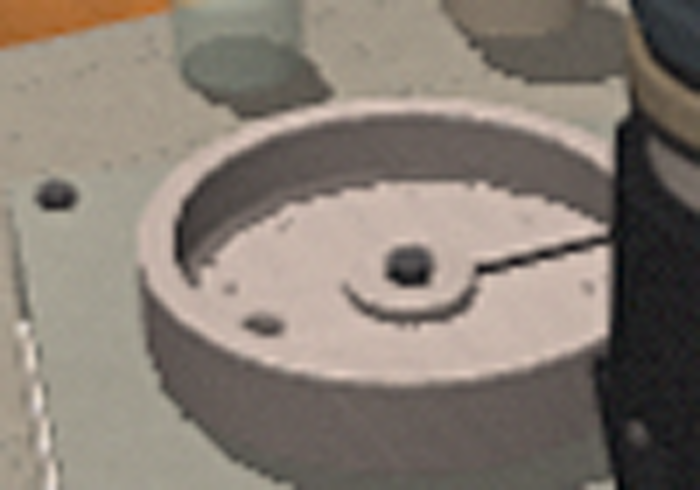

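View pics/s8p.png

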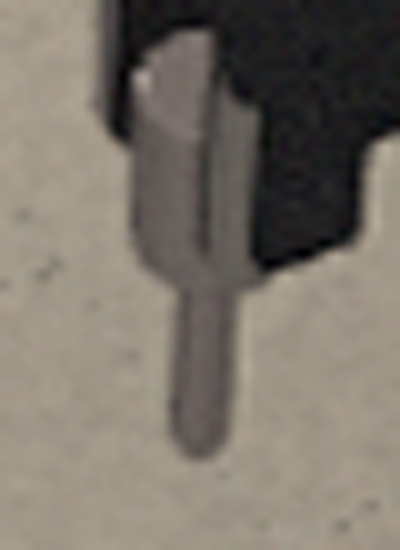

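Run:
```python
from h import *
s=load('s8'); print('hole side',ray(s,237.4,205.8,.07)); 
for z in(.1246,.1266,.1286): print('foot',ray(s,309.4,314.3,z))
# head bottom/shank top at (205,285) 
print('shank top', ray(s,290+20.7-.5,270+28.5-.5,.1266+.042))
```

```text
hole side [0.52320293 0.13202317 0.07      ]
foot [ 0.4646785  -0.25869731  0.1246    ]
foot [ 0.46362322 -0.26010496  0.1266    ]
foot [ 0.46256795 -0.26151262  0.1286    ]
shank top [ 0.45853897 -0.26536336  0.1686    ]
```

Run:
```python
from h import *
print(rows([(.5225,.1312,.165,87)]))
```

```text
[[0.01, 0.3917, 0.0392, np.float64(0.0)]]
```

Request:
play_rows(series=[[0, 0.02, 0.002, 0], [0, 0.06, 0.006, 0], [0, 0.1, 0.01, 0], [0, 0.14, 0.014, 0], [0, 0.18, 0.018, 0], [0, 0.22, 0.022, 0], [0, 0.26, 0.026, 0], [0, 0.3, 0.03, 0], [0.005, 0.34, 0.034, 0], [0.008, 0.37, 0.037, 0], [0.01, 0.385, 0.039, 0], [0.01, 0.3915, 0.039, 0], [0.01, 0.3915, 0.039, 0], [0.01, 0.3915, 0.039, 0], [0.01, 0.3915, 0.039, 0]])

```text
t: 12.15
tcp_pos: [0.5223, 0.1297, 0.1651]
tool_rot: [0.017, 0.704, -0.021, 0.71]
force: [0.7, 0.6, -1.3]
finger_gap: 0.27
```

Run:
```python
from h import *
st(); grab('side','s9');Z('s9',190,310,120,230,5,'s9n',cv2.INTER_CUBIC)
```

```text
t 12.15 p [0.5223 0.1297 0.1651] jaw 86.9 down [ 0.007 -0.005 -1.   ] F [ 0.72  0.63 -1.3 ] T [ 0.02  0.03 -0.02] gap 0.27 q [ 0.04  0.5   1.72 -0.01  0.91 -1.47]
```

View pics/s9n.png

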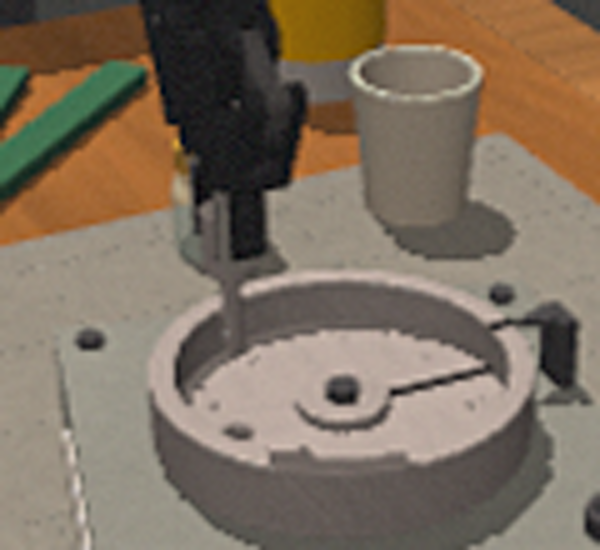

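Run:
```python
from h import *
s=load('s9')
print([ray(s,235.7,189.3,z).round(4) for z in(.1116,.1136,.1156)],'hole',ray(s,190+239/5-.5,120+432/5-.5,.07))
print(rows([(.5228,.1312,.135,87)]))
```

```text
[array([0.5234, 0.1375, 0.1116]), array([0.5222, 0.1344, 0.1136]), array([0.5209, 0.1314, 0.1156])] hole [0.52282611 0.13175121 0.07      ]
[[0.0302, 0.0016, 0.0001, np.float64(-0.1)]]
```

Request:
play_rows(series=[[0.01, 0.001, 0, 0], [0.02, 0.001, 0, 0], [0.03, 0.001, 0, 0], [0.037, 0.001, 0, 0], [0.037, 0.001, 0, 0], [0.037, 0.001, 0, 0]])

```text
t: 12.8
tcp_pos: [0.5226, 0.1306, 0.1278]
tool_rot: [0.017, 0.704, -0.02, 0.709]
force: [0.7, -0.2, -1.0]
finger_gap: 0.273
```

Run:
```python
from h import *
st(); grab('side','s10');Z('s10',210,270,175,225,12,'s10n',cv2.INTER_CUBIC)
```

```text
t 12.8 p [0.5226 0.1306 0.1278] jaw 87.0 down [ 0.007 -0.005 -1.   ] F [ 0.68 -0.25 -1.04] T [0.01 0.03 0.01] gap 0.273 q [ 0.04  0.56  1.75 -0.01  0.83 -1.47]
```

View pics/s10n.png

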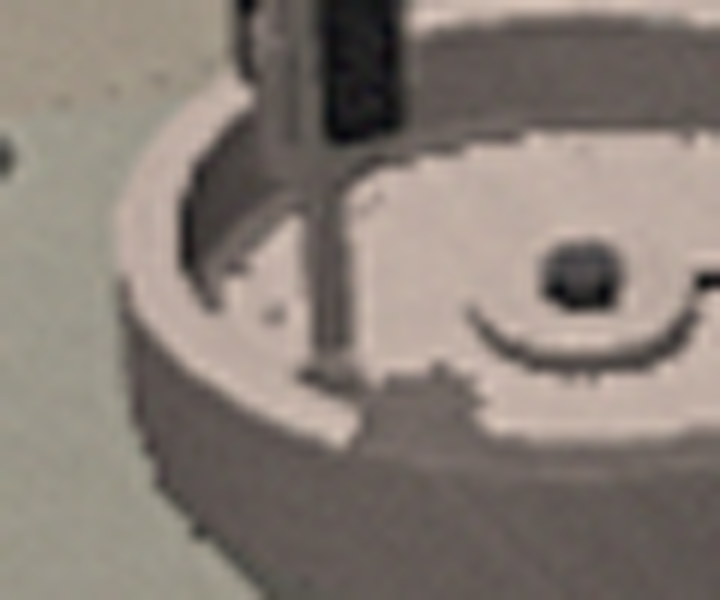

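Run:
```python
from h import *
s=load('s10')
h=ray(s,237.35,205.8,.07); print(proj(s,h), proj(s,h+[0,0,.0063]), ray(s,210+336/12-.5,175+352/12-.5,.0763),h)
```

```text
(np.float64(237.34999999999997), np.float64(205.8)) (np.float64(237.23207208450174), np.float64(203.5252288482321)) [0.52310899 0.13061508 0.0763    ] [0.52310108 0.13207711 0.07      ]
```

Request:
play_rows(series=[[0.004, 0.001, 0, 0], [0.007, 0.001, 0, 0], [0.01, 0.001, 0, 0], [0.012, 0.001, 0, 0], [0.014, 0.001, 0, 0], [0.014, 0.001, 0, 0]])

```text
t: 13.45
tcp_pos: [0.5228, 0.1316, 0.1138]
tool_rot: [0.017, 0.704, -0.02, 0.709]
force: [-0.7, -0.1, -1.4]
finger_gap: 0.268
```

Run:
```python
from h import *
st(); grab('side','s11');Z('s11',210,270,175,225,12,'s11n',cv2.INTER_CUBIC)
```

```text
t 13.45 p [0.5228 0.1316 0.1138] jaw 87.0 down [ 0.007 -0.005 -1.   ] F [-0.71 -0.14 -1.43] T [-0.01  0.01  0.04] gap 0.268 q [ 0.04  0.58  1.76 -0.01  0.79 -1.47]
```

View pics/s11n.png

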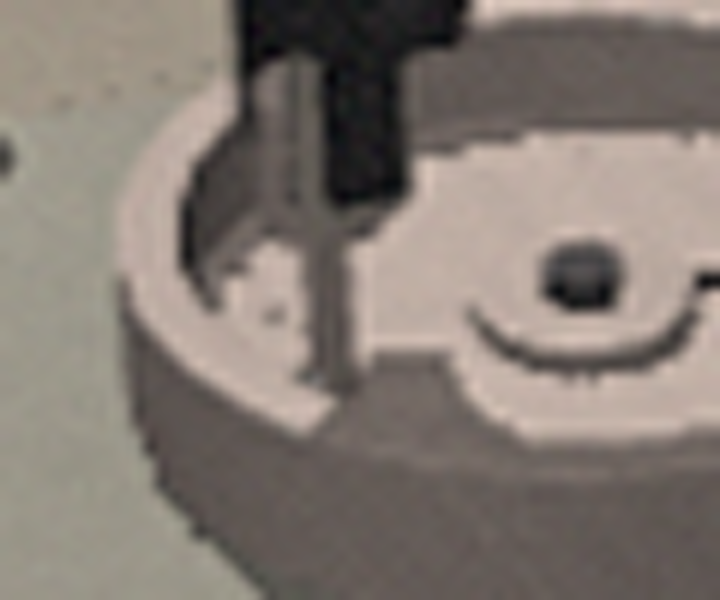

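Request:
play_rows(series=[[0.002, 0, 0, 0], [0.004, 0, 0, 0], [0.005, 0, 0, 0], [0.006, 0, 0, 0], [0.006, 0, 0, 0]])

```text
t: 14.0
tcp_pos: [0.5229, 0.1315, 0.1078]
tool_rot: [0.017, 0.704, -0.021, 0.709]
force: [0.5, 0.5, -0.2]
finger_gap: 0.267
```

Run:
```python
from h import *
st()
```

```text
t 14.0 p [0.5229 0.1315 0.1078] jaw 87.0 down [ 0.007 -0.005 -1.   ] F [ 0.46  0.47 -0.24] T [ 0.02 -0.01  0.03] gap 0.267 q [ 0.04  0.59  1.76 -0.01  0.78 -1.47]
```

Foot is about at 56 mm. Feel for the box top in 0.5 mm steps.

Request:
play_rows(series=[[0.0005, 0, 0, 0], [0.001, 0, 0, 0], [0.0015, 0, 0, 0], [0.0015, 0, 0, 0]])

```text
t: 14.4
tcp_pos: [0.5232, 0.1315, 0.1067]
tool_rot: [0.017, 0.704, -0.02, 0.71]
force: [-0.1, -0.3, 1.9]
finger_gap: 0.272
```

Request:
play_rows(series=[[0.0005, 0, 0, 0], [0.001, 0, 0, 0], [0.001, 0, 0, 0]])

```text
t: 14.7
tcp_pos: [0.5236, 0.1315, 0.1065]
tool_rot: [0.017, 0.704, -0.02, 0.71]
force: [-0.9, 0.3, 7.1]
finger_gap: 0.268
```

Request:
play_rows(series=[[0.0005, 0.0005, 0, 0], [0.0005, 0.001, 0, 0], [0.0005, 0.0015, 0, 0], [0.0005, 0.002, 0, 0]])

```text
t: 15.1
tcp_pos: [0.5237, 0.1324, 0.1065]
tool_rot: [0.016, 0.704, -0.021, 0.71]
force: [-1.9, -5.0, 6.4]
finger_gap: 0.271
```

Request:
play_rows(series=[[0.0008, 0.0005, 0, 0], [0.0008, 0.001, 0, 0], [0.0008, 0.0015, 0, 0], [0.0008, 0.002, 0.0002, 0]])

```text
t: 15.5
tcp_pos: [0.5241, 0.1329, 0.1064]
tool_rot: [0.014, 0.704, -0.021, 0.71]
force: [-1.8, -6.1, 8.1]
finger_gap: 0.269
```

Request:
play_rows(series=[[0.0006, 0.001, 0, 0], [0.0006, 0.002, 0, 0], [0.0006, 0.003, 0, 0], [0.0006, 0.0035, 0, 0], [0.0006, 0.0035, 0, 0]])

```text
t: 16.0
tcp_pos: [0.5244, 0.1344, 0.1065]
tool_rot: [0.012, 0.704, -0.022, 0.71]
force: [-0.3, -6.5, 7.5]
finger_gap: 0.268
```

Run:
```python
from h import *
st(); grab('side','s12');Z('s12',205,305,165,235,7,'s12n',cv2.INTER_CUBIC)
```

```text
t 16.0 p [0.5244 0.1344 0.1065] jaw 87.3 down [ 0.009 -0.014 -1.   ] F [-0.29 -6.55  7.52] T [-1.6   0.38 -0.01] gap 0.268 q [ 0.05  0.6   1.76 -0.02  0.78 -1.46]
```

View pics/s12n.png

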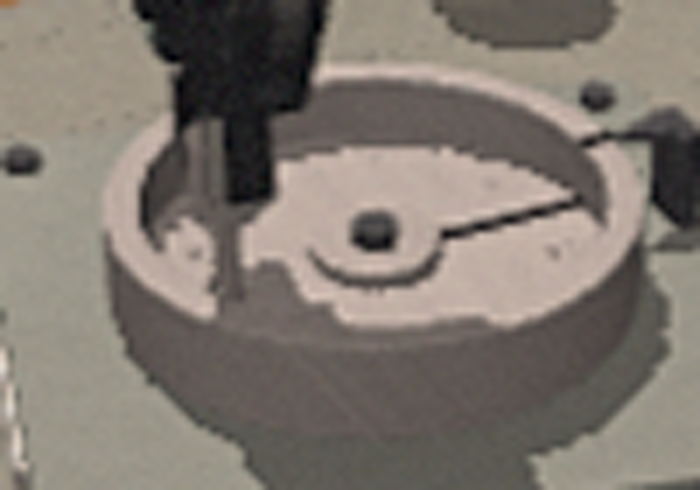

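Request:
play_rows(series=[[0.0006, 0.0015, 0, 0], [0.0006, 0.0025, 0, 0], [0.0006, 0.003, 0.0001, 0], [0.0006, 0.0035, 0.0002, 0], [0.0006, 0.004, 0.0002, 0], [0.0006, 0.0045, 0.0003, 0], [0.0006, 0.005, 0.0003, 0]])

```text
t: 16.75
tcp_pos: [0.5249, 0.1373, 0.1064]
tool_rot: [0.01, 0.704, -0.022, 0.71]
force: [-1.0, -6.2, 6.7]
finger_gap: 0.269
```

Request:
play_rows(series=[[0.0006, 0.0015, 0, 0], [0.0006, 0.0025, 0.0001, 0], [0.0006, 0.003, 0.0002, 0], [0.0006, 0.0035, 0.0002, 0]])

```text
t: 17.15
tcp_pos: [0.5251, 0.1389, 0.1063]
tool_rot: [0.008, 0.704, -0.023, 0.71]
force: [-1.6, -6.5, 6.3]
finger_gap: 0.272
```

Run:
```python
from h import *
st(); grab('side','s13');Z('s13',205,305,165,235,7,'s13n',cv2.INTER_CUBIC)
grab('top','t13');Z('t13',225,265,148,190,14,'t13n')
```

```text
t 17.15 p [0.5251 0.1389 0.1063] jaw 87.5 down [ 0.008 -0.021 -1.   ] F [-1.59 -6.54  6.33] T [-1.4  0.3 -0. ] gap 0.272 q [ 0.06  0.6   1.75 -0.03  0.79 -1.44]
```

View pics/s13n.png

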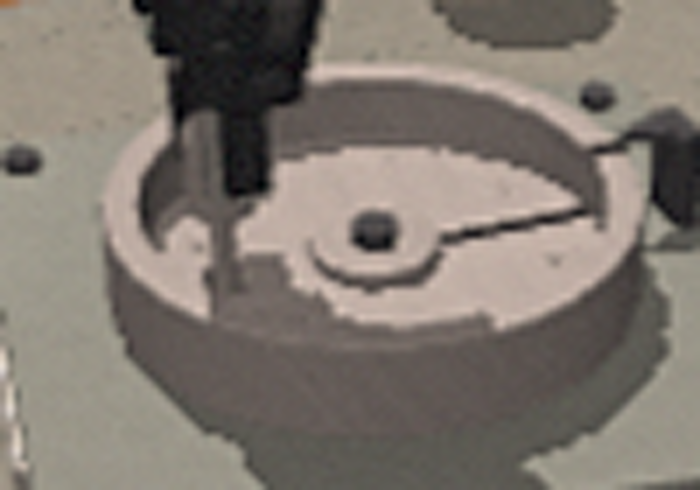

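View pics/t13n.png

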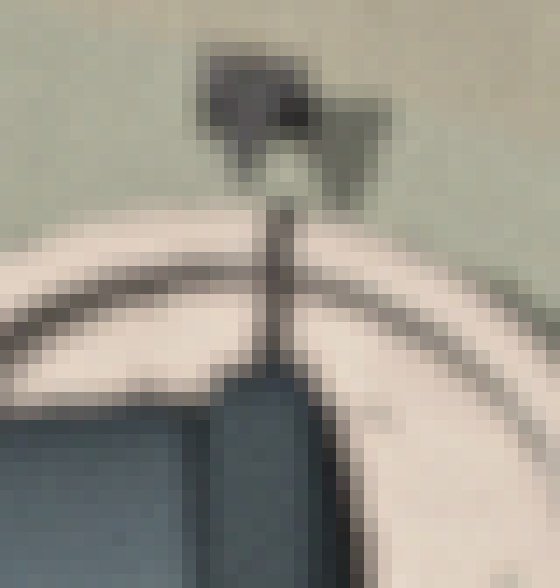

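Request:
play_rows(series=[[0.0008, 0.0015, 0, 0], [0.0008, 0.0025, 0.0001, 0], [0.0008, 0.003, 0.0002, 0], [0.0008, 0.0032, 0.0002, 0]])

```text
t: 17.65
tcp_pos: [0.5252, 0.1412, 0.1054]
tool_rot: [0.007, 0.704, -0.023, 0.71]
force: [-1.0, -3.7, 0.8]
finger_gap: 0.267
```

Request:
play_rows(series=[[0.001, 0.0005, 0, 0], [0.002, 0.0005, 0, 0], [0.002, 0.0005, 0, 0]])

```text
t: 17.95
tcp_pos: [0.525, 0.1415, 0.103]
tool_rot: [0.007, 0.704, -0.023, 0.709]
force: [-1.0, -3.2, -0.1]
finger_gap: 0.27
```

Request:
play_rows(series=[[0.001, 0.0003, 0, 0], [0.002, 0.0003, 0, 0], [0.003, 0.0003, 0, 0], [0.004, 0.0003, 0, 0]])

```text
t: 18.35
tcp_pos: [0.525, 0.1417, 0.0988]
tool_rot: [0.007, 0.704, -0.023, 0.709]
force: [-1.2, -3.9, 1.7]
finger_gap: 0.266
```

Request:
play_rows(series=[[0.0015, 0, 0, 0], [0.003, 0, 0, 0], [0.0045, 0.0001, 0, 0], [0.006, 0.0001, 0, 0], [0.0065, 0.0001, 0, 0]])

```text
t: 18.85
tcp_pos: [0.525, 0.1416, 0.0921]
tool_rot: [0.007, 0.704, -0.023, 0.709]
force: [-1.5, -3.6, 1.6]
finger_gap: 0.269
```

Request:
play_rows(series=[[0.0015, 0, 0, 0], [0.003, 0, 0, 0], [0.0045, 0.0001, 0, 0], [0.006, 0.0001, 0, 0], [0.0075, 0.0001, 0, 0]])

```text
t: 19.35
tcp_pos: [0.525, 0.1415, 0.0845]
tool_rot: [0.007, 0.704, -0.023, 0.709]
force: [-0.2, -4.2, 1.7]
finger_gap: 0.271
```

Run:
```python
from h import *
st(); grab('side','s14');Z('s14',205,305,165,235,7,'s14n',cv2.INTER_CUBIC)
```

```text
t 19.35 p [0.525  0.1415 0.0845] jaw 87.5 down [ 0.006 -0.023 -1.   ] F [-0.18 -4.19  1.75] T [-0.73  0.12 -0.  ] gap 0.271 q [ 0.07  0.64  1.76 -0.04  0.74 -1.43]
```

View pics/s14n.png

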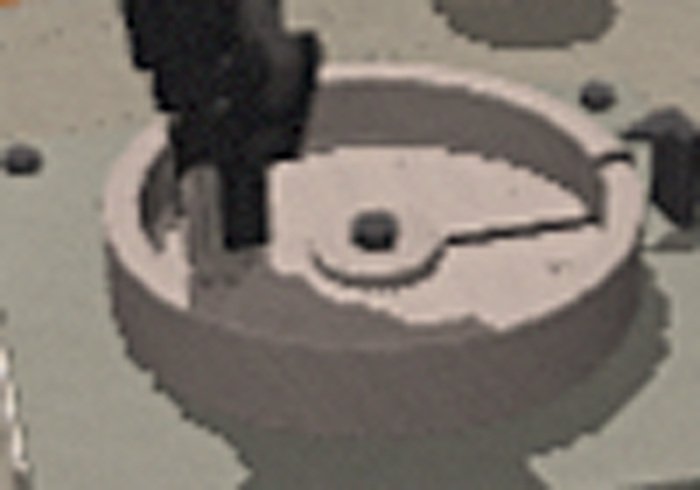

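Request:
play_rows(series=[[0.0015, 0, 0, 0], [0.003, 0, 0, 0], [0.004, 0.0001, 0, 0], [0.0045, 0.0001, 0, 0], [0.0052, 0.0001, 0, 0]])

```text
t: 19.9
tcp_pos: [0.5252, 0.1417, 0.0799]
tool_rot: [0.007, 0.704, -0.023, 0.709]
force: [-2.7, -2.9, 12.3]
finger_gap: 0.269
```

Request:
play_rows(series=[[0, 0, 0, 0], [0, 0, 0, 0], [0, 0, 0, 0], [0, 0, 0, 0], [0, 0, 0, 0]], claw=42)

```text
t: 20.4
tcp_pos: [0.5252, 0.1419, 0.0797]
tool_rot: [0.007, 0.704, -0.023, 0.709]
force: [0.6, -0.2, -0.2]
finger_gap: 0.42
```

Run:
```python
from h import *
st(); grab('side','s15');Z('s15',205,305,165,235,7,'s15n',cv2.INTER_CUBIC)
```

```text
t 20.4 p [0.5252 0.1419 0.0797] jaw 87.5 down [ 0.007 -0.023 -1.   ] F [ 0.6  -0.17 -0.23] T [ 0.   -0.   -0.01] gap 0.42 q [ 0.07  0.65  1.76 -0.03  0.73 -1.43]
```

View pics/s15n.png

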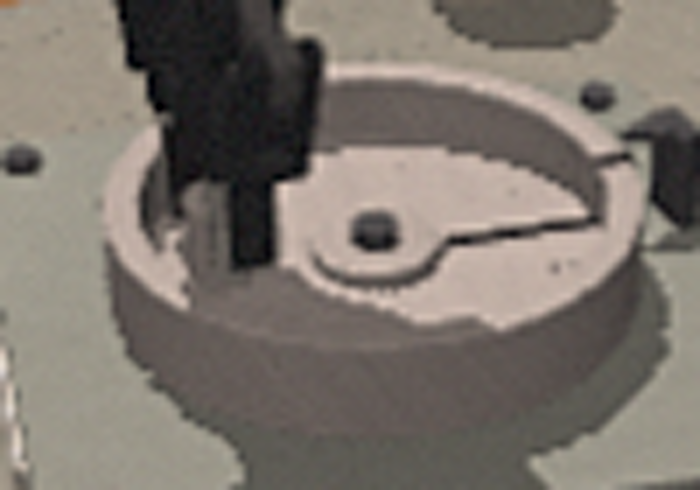

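Released, with the forces near zero. I'll lift straight up, clear of the scene.

Request:
play_rows(series=[[-0.01, 0, 0, 0], [-0.02, 0, 0, 0], [-0.035, 0, 0, 0], [-0.06, 0, 0, 0], [-0.09, 0, 0, 0], [-0.12, 0, 0, 0], [-0.13, -0.04, 0, 0], [-0.13, -0.08, 0, 0], [-0.13, -0.12, 0, 0], [-0.13, -0.16, 0, 0], [-0.13, -0.2, 0, 0], [-0.13, -0.24, 0, 0], [-0.13, -0.24, 0, 0], [-0.13, -0.24, 0, 0]])

```text
t: 21.85
tcp_pos: [0.5138, -0.0957, 0.2159]
tool_rot: [0.008, 0.704, -0.024, 0.71]
force: [-1.2, -0.1, 0.5]
finger_gap: 0.42
```

Run:
```python
from h import *
st(); grab('side','s16');Z('s16',205,305,165,235,7,'s16n',cv2.INTER_CUBIC)
grab('top','t16');Z('t16',190,300,140,250,5.4,'t16n',cv2.INTER_CUBIC)
t=load('t16');s=load('s16')
for n,S in(('t',t),('s',s)):
    P=cloud(S); r=np.hypot(P[...,0]-.5245,P[...,1]-.1415)
    m=(r<.011); z=P[m][:,2]; print(n,m.sum(),np.sort(z).round(4)[::6])
```

```text
t 21.85 p [ 0.5138 -0.0957  0.2159] jaw 87.4 down [ 0.007 -0.023 -1.   ] F [-1.16 -0.11  0.52] T [ 0.02  0.03 -0.04] gap 0.42 q [-0.39  0.41  1.71 -0.02  1.01 -1.9 ]
t 46 [0.0958 0.0978 0.0985 0.0992 0.0994 0.1006 0.1015 0.1034]
s 54 [0.0726 0.0855 0.0939 0.1001 0.1011 0.1014 0.1016 0.1018 0.1021]
```

View pics/s16n.png

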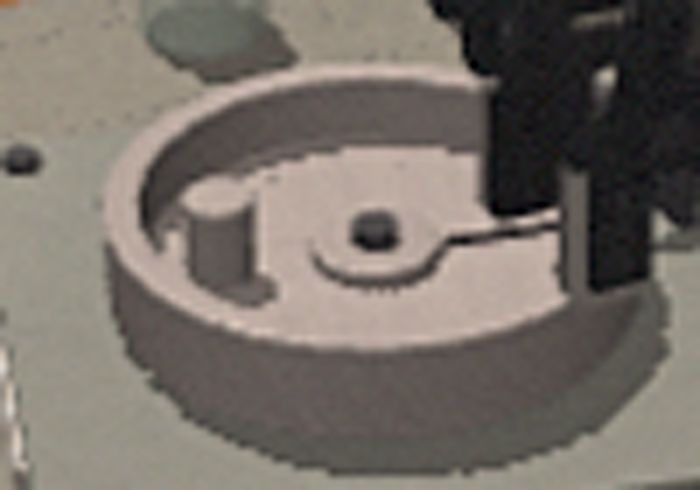

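View pics/t16n.png

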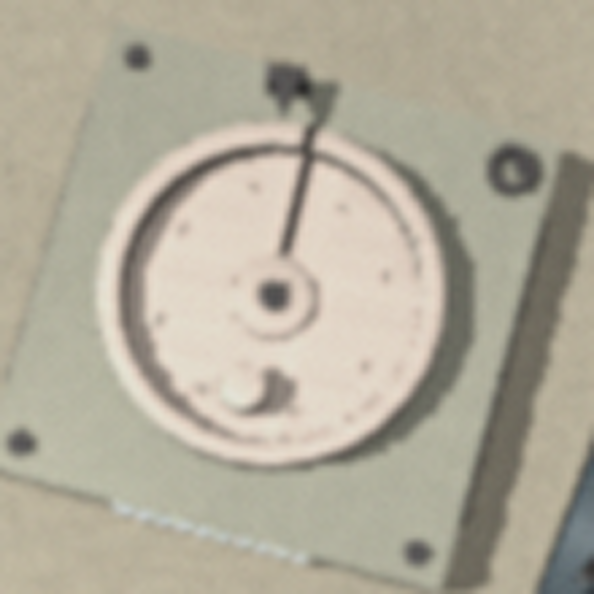

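Run:
```python
from h import *
t=load('t16'); f=lambda x,y,z: ray(t,190+x/5.4-.4,140+y/5.4-.4,z)
c=np.array([.5722,.1275]); A=lambda q: np.arctan2(q[1]-c[1],q[0]-c[0])
m=f(317,122,.094); w=f(286,252,.07); p=f(287.5,107,.094); h=f(242,390,.1)
print(np.degrees([A(m),A(w),A(p)]), 'y mark mm',90*np.sin(A(m)-A(p)), 'pin r',np.hypot(*(h[:2]-c)),np.degrees(A(h))%360, 'opp mark',(np.degrees(A(m))+180))
hp=c-.052*np.array([np.cos(A(m)),np.sin(A(m))]); print('pin-hole',h[:2]-hp)
S=load('side0');T=load('top0')
import numpy as np
for n,a,b in(('t16',T,t),('s16',S,load('s16'))):
    d=cv2.absdiff(a['image'],b['image']).max(2); print(n,[(k,int(d[y-12:y+12,x-12:x+12].max())) for k,(x,y) in (dict(jar=(143,175),collar=(285,171),last=(355,140),tin=(405,170)) if n=='t16' else dict(jar=(233,160),last=(410,280),tin=(434,345))).items()])
manip.sign_off()
```

```text
[-14.19662395 -14.07494348  -4.18154368] y mark mm -15.651663597021955 pin r 0.0541002534341081 165.3919654637621 opp mark 165.80337605201552
pin-hole [-0.00193949  0.00089134]
t16 [('jar', 34), ('collar', 30), ('last', 36), ('tin', 36)]
s16 [('jar', 18), ('last', 18), ('tin', 18)]
the job is handed in; nothing more can be done
```

The job is handed in: the timing pin stands fully home through the wheel's hole, released, with the gripper clear. No verdict came back.

**What I did:**
1. I pinched the wheel's rim and turned it about 61° clockwise to the pointer, then let go with the pin still in its block. In both views the mark lined up with the pointer tip to well under 1 pixel (about 2.8 mm), before and after letting go.
2. I took the smaller pin from its block, lowered it into the wheel's hole and felt the box top.
3. I eased the wheel on with the pin under a light press, at most about 8 N measured, until it dropped into the bore. I lowered it until the head met the web, where the force was 12 N, then opened the fingers and lifted away.

**Last checks:**
- **Pin height:** the head top reads about 0.100 m in the top view and 0.101 m in the side view. Fully home is 0.100 m, so the foot is at about 28 mm, within the 31 mm limit.
- **Pin position:** it is about 2 mm from the hole centre, against a limit of 5 mm. It looks upright in both views, though I did not measure its tilt.
- **Mark:** it is past the pointer clockwise by about 13 to 16 mm, against a limit of 20 mm. My two readings of the pointer's angle differed by about 1°, which causes the spread. The bore was said to lie 4 to 13 mm past the pointer, and some of the excess is play between pin and hole.
- **Other things:** small-window picture comparisons at the jar, tin, last and collar showed only noise-level differences. The collar was checked from the top view only.
- **Disagreement:** the two cameras disagreed by about 2 mm on the wheel's centre, so I worked from a compromise between them and where the gripper met the rim.

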